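# Set the reference cell in the light path and open the shutter

## Task

Stand the amber reference cell (orange cap) fully down in the square socket of the little optical bench, with its clear glass faces, not the black ribbed ones, facing the lamp and the detector; lower it in, do not drop it. Then open the shutter: turn the red wing knob on the lamp housing anticlockwise (seen from above) up to its stop, about a quarter turn, letting it rise as it turns. Leave the green cell and the two small vials where they stand.

Things in the scene. Friction and masses are not known exactly. Their poses are not given: they have to be found in the camera images.
- cell_amber: Amber optical reference cell: a solid upright square block 24 x 24 mm, 82 mm tall, about 60 g: the lower 56 mm is amber glass with two clear faces (+x and -x, equivalent) and two black ribbed opaque faces (+y and -y); above it, z = 56 to 82 mm, a cap in orange of the same 24 mm square section. A white line on top of the cap runs along x, from clear face to clear face. Origin: centre of the underside, z up. The one to be set.
- cell_green: Green optical reference cell: a solid upright square block 24 x 24 mm, 82 mm tall, about 60 g: the lower 56 mm is green glass with two clear faces (+x and -x, equivalent) and two black ribbed opaque faces (+y and -y); above it, z = 56 to 82 mm, a cap in green of the same 24 mm square section. A white line on top of the cap runs along x, from clear face to clear face. Origin: centre of the underside, z up. To be left alone.
- bench: Optical bench fixed to the table: aluminium base plate 75 (x) x 230 (y) x 12 mm. The light path runs along its y axis, 34 mm above the table, from the white lamp housing (56 x 58 mm, centred at y = +76 mm, top at z = 55 mm) through the dark square socket (centre at y = -15 mm) to the grey detector housing (50 x 32 mm, centred at y = -93 mm, top at z = 55 mm). Origin: centre of the underside of the plate, z up.
- seat (a point): Centre of the socket's floor, 14 mm above the table; axes as bench. The opening is 27 x 27 mm (1.5 mm play on each side of a cell), its sides parallel to the bench's x and y; walls 6 mm thick rise 28 mm above this floor, with a sloping lead-in rim above them that widens the mouth to 37 x 37 mm at 34 mm above the floor (45 mm wide outside). A cell goes in at any quarter turn; the right one has the cell's x axis along the bench's y (either way round).
- knob_grip (a point): Gripping point of the red wing knob, on its axis: the bar is 40 mm long (along this point's x), 14 mm thick (y) and 28 mm high, from 18 mm below this point to 10 mm above it; the point is 82 mm above the table when the knob is at 0. Moves and turns with the knob. At 0 the bar lies along the bench's x, straight over the lamp housing. z up.
- shutter_knob (a joint): Turning angle of the wing knob (rad): 0 shut, 1.5 fully open (stop), growing anticlockwise seen from above. The knob rises 8 mm per rad on its stem (12 mm in all) and the grasp must go up with it or let it slide. Friction about 0.04 N m; it stays where it is left.
- vial_black: Small vial with black cap, 25 mm across, 48 mm tall, standing; origin at the centre of its underside. To be left alone.
- vial_red: Small vial with red cap, 25 mm across, 48 mm tall, standing; origin at the centre of its underside. To be left alone.
There are look-alikes about, which are no part of the job. What is shaped like the cell_amber but turquoise is not meant.

How it is judged (in metres and radians):
On the way, in this order (a step that is already met when the one before it is completed fails the run):
1. with the shutter still shut (below 0.4 rad), the amber cell stands fully down in the socket, clear faces across the light path (horizontal distance between cell_amber and seat below 0.004 m and z of cell_amber in the frame of seat below 0.003 m and angle between cell_amber's own z axis and vertical below 0.1 rad and angle between the x axis of cell_amber and the y axis of bench, either way round below 0.17 rad and value of joint shutter_knob below 0.4 rad), for 0.2 s.
2. the shutter knob is turned open, above 1.25 rad, with the cell still seated (horizontal distance between cell_amber and seat below 0.004 m and z of cell_amber in the frame of seat below 0.003 m and angle between cell_amber's own z axis and vertical below 0.1 rad and angle between the x axis of cell_amber and the y axis of bench, either way round below 0.17 rad and value of joint shutter_knob above 1.25 rad), for 0.2 s.
At the end, for the whole second after the job is handed in: The amber cell stands at rest in the socket: within 4 mm of its centre, less than 3 mm above its floor, upright within 0.1 rad, its clear-face axis within 0.17 rad of the light path; and the shutter knob stands above 1.25 rad (all of step 2 and linear speed of cell_amber below 0.02 m/s); the robot touches nothing.
It fails at once if the amber cell is dropped (falls free from more than about 18 mm) (linear speed of cell_amber above 0.6 m/s and contact force between the fingers and cell_amber below 0.1 N).
It fails at once if the green cell or a vial is moved more than 30 mm (distance of any of cell_green, vial_black, vial_red from where it was at the start of the episode above 0.03 m).
It also fails if it takes over 58 s, if anything falls off the work surface, if the arm or the gripper's body presses on something with over 40 N, if the wrist force passes 120 N, or if a joint passes its speed limit or range.

## Robot

A 6-joint arm with a two-finger parallel gripper is mounted at the origin on a cart in front of the work surface, level with it; the furniture and walls round the work are solid. World frame = base frame: x ahead of the robot, y to its left, z up, the work surface at z = 0. Lengths are in mm, angles in rad, forces in N, time in s.
With the tool pointing down it reaches from about 250 to 850 mm from the base axis. Payload 12.5 kg.
Tool frame: the origin (TCP) lies at the very end of the fingers, on their centre line; the grasp point (between the pads) lies 19 mm behind it (manip.grasp_offset is the distance from the TCP to the grasp point, in mm); z points along the fingers, y is the line along which they close (so a half turn about z gives the same grasp; the last joint's range is limited). The gripper opens to 93 mm and grips with 3 to 60 N. Pads are 15 mm wide; open, the fingers measure 128 mm over their backs; the gripper's body (75 mm by 188 mm) begins 65 mm behind the grasp point.
Start: joints at [-1.261, 0.351, 1.652, -0, 1.139, -0.085], TCP at [211.56, -507.668, 218.633] pointing down, gripper open.
Joint ranges: [-2.75, 2.75], [-0.79, 2.1], [0.01, 2.65], [-1.57, 4.71], [0.07, 3.14], [-2.87, 2.87]. Speed limits (rad/s): [2.22, 2.22, 2.79, 3.14, 3.14, 3.14].

## Interface

Orientations are given as [roll, pitch, yaw] about the fixed x, y, z axes, in that order (R = Rz(yaw) Ry(pitch) Rx(roll)).
In Python, from station import manip, imaging gives the robot as it stands.
- The arm moves only by the tool move_arm, never from a script. Its argument "increments" is one flat list of numbers, 7 for each row, row after row: the closure in counts, from 0 (fully open) to 255 (shut), then the shift along the world's x, y, z in m, then the turn, a rotation vector about the world's x, y, z in rad. A call has exactly 10 rows; each row is the pose to reach, as a shift and turn from the pose commanded when the call began; what a row does not reach only later rows make up. A row lasts 1/12 s, in which the tool goes at most 41.7 mm and 7.16 degrees, less where a joint would pass 70% of its speed; a pose out of reach is approached as far as the arm can. A call with a gripper value outside its range is refused whole. The fingers move at their own pace and stop on an object; the grip force is fixed at half the most. Time passes only in rows, so rows that repeat a pose let the fingers close, or fill a call up. It gives the time, the measured TCP pose, the force, the opening and the grip force at its end, in the units of the state.
- manip.observe(): the state, without advancing time (a new reading comes with each control period).
- imaging.snapshot(name): name is "scene" or "side" or "wrist"; returns the picture (480x640x3 uint8, red, green, blue); there is no depth.
- imaging.camera_info(name): a dict with "K" (3x3 intrinsics, pixels), "rvec" (rotation vector, rad) and "tvec" (3), from world to camera coordinates, as OpenCV has them. Camera axes: x right, y down, z forward; pixel columns grow to the right and rows downward; lengths in mm; the calibration is good to about 2 mm. A picture is of the moment at which its call begins: read the wrist's pose just before it. camera_info takes no time and is no camera call; for the wrist camera it gives the pose at the moment of the call.
- manip.job_done(): hands the job in; it is judged then, once.
The state is a dict: "clock": time; "joints": joint angles; "joint_vel": joint speeds; "effort": joint torques, N m; "tcp_pos": TCP position; "tcp_rot": TCP orientation; "wrist_force": force on the tool from outside, world axes, zero at the start; "moment": the same for the moment, N m; "opening": finger opening in mm; "finger_force": force on a finger pad.
Only numpy, scipy, OpenCV 4.12 (cv2) and the standard library are available. Lean on these libraries where they do the work, as an engineer would, in place of code of your own. Each camera call takes 0.05 s, during which the arm holds its last target. There are 200 camera calls.

## Working session

There is one attempt and no reset: what is moved stays moved. The work goes in short steps, Python scripts to look and compute and a tool call to move; the robot and the scene stay as the last step left them, time stands still between calls to the robot, and variables do not carry over. Pictures are saved under pics/ and viewed, at most 10 in all, crops included, and the job is handed in when it is done.

Besides the shell and the picture viewer there is one more tool, called after "Emit:" as name(argument=value, ...) on one line, values as JSON. move_arm: Moves the arm, as the interface text tells. Its arguments: {"type":"object","properties":{"increments":{"type":"array","items":{"type":"number"}}},"required":["increments"]}

```bash
mkdir -p pics; cat > h.py <<'E'
import numpy as np, cv2
from station import manip, imaging
def cam(n):
    c=imaging.camera_info(n); R=cv2.Rodrigues(np.array(c["rvec"],float))[0]
    return np.array(c["K"],float),R,np.array(c["tvec"],float).reshape(3)
def onplane(c,uv,z):
    K,R,t=c; o=-R.T@t; d=R.T@np.linalg.inv(K)@np.array([uv[0],uv[1],1.])
    return o+d*(z-o[2])/d[2]
def proj(c,p):
    K,R,t=c; q=K@(R@np.array(p,float)+t); return q[:2]/q[2]
def snap(n,f):
    c=cam(n); im=imaging.snapshot(n); cv2.imwrite(f"pics/{f}.png",im[:,:,::-1]); return c,im
E
python3 - <<'E'
from h import *
a=snap("scene","s0")[1]; b=snap("side","d0")[1]
for n in("scene","side"):
    K,R,t=cam(n); print(n,K[0,0],(-R.T@t).round(),R[2].round(2))
print(manip.observe())
E
```

```text
scene 463.6678362318909 [ 180. -672.  894.] [ 0.27  0.59 -0.76]
side 556.2603072294592 [  409. -1014.   585.] [ 0.04  0.88 -0.47]
{'clock': 0.1, 'joints': array([-1.26057287e+00,  3.51197250e-01,  1.65234275e+00,  4.89006798e-05,
        1.13910491e+00, -8.46333075e-02]), 'joint_vel': array([ 3.04597167e-04, -2.66826294e-03, -9.45022678e-04,  4.59605116e-04,
        6.27491831e-05, -1.85850755e-03]), 'effort': array([ 3.27091002e-04, -4.98026991e+01, -2.85704952e+01,  7.00096716e-02,
        2.39017914e-02, -2.60436059e-05]), 'tcp_pos': array([ 211.49683258, -507.38053509,  218.1536976 ]), 'tcp_rot': array([-3.14054791e+00, -1.33184215e-04,  3.94836211e-01]), 'wrist_force': array([-0.32221298, -0.0842019 , -0.76226748]), 'moment': array([-0.00748467,  0.09735868,  0.00168361]), 'finger_force': 0.0, 'opening': 92.66141055089162}
```

View pics/s0.png

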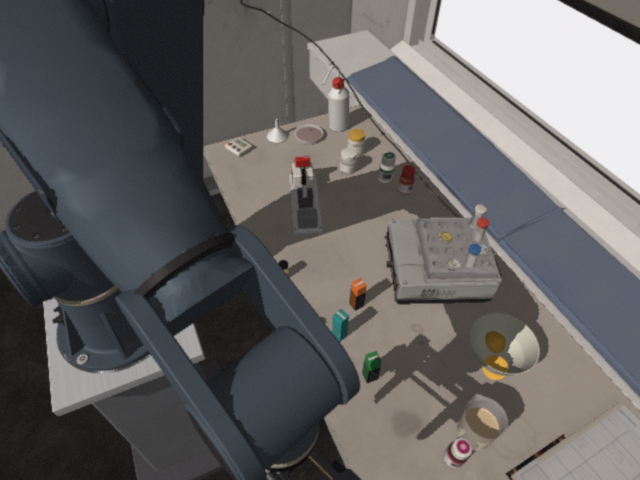

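View pics/d0.png

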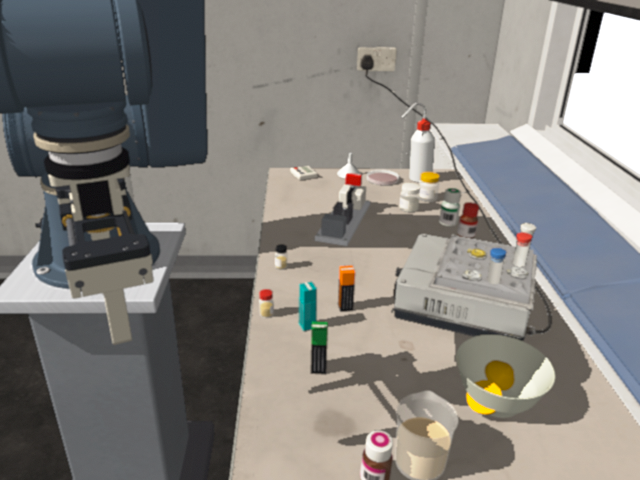

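The scene view shows the amber cell at (358,293), turquoise decoy (341,325), green cell (372,367) and the bench around (304,195), with its red knob at (302,162). In the side view the amber cap is at (347,272) and the knob at (354,180). Next I'll measure roughly and zoom in.

```bash
python3 - <<'E'
from h import *
out=[]
for n,f,bb,cb in(("scene","s0",(275,145,60,95),(335,270,50,50)),("side","d0",(310,165,70,80),(325,255,45,65))):
    im=cv2.imread(f"pics/{f}.png"); c=cam(n)
    hsv=cv2.cvtColor(im,cv2.COLOR_BGR2HSV)
    def blob(lo,hi,box):
        x,y,w,h=box; m=cv2.inRange(hsv[y:y+h,x:x+w],lo,hi); ys,xs=np.nonzero(m); return xs.mean()+x,ys.mean()+y,len(xs)
    o=blob((5,170,120),(17,255,255),cb); r=blob((0,170,90),(4,255,255),bb)
    print(n,o,onplane(c,o,70).round(1),r,onplane(c,r,82).round(1))
    for x,y,w,h in(bb,cb): out.append(cv2.resize(im[y:y+h,x:x+w],(int(w*300/h),300),interpolation=cv2.INTER_CUBIC))
H=[np.hstack(out[:2]),np.hstack(out[2:])]
W=max(a.shape[1] for a in H)
cv2.imwrite("pics/z.png",np.vstack([cv2.copyMakeBorder(a,0,0,0,W-a.shape[1],0) for a in H]))
E
```

```text
scene (np.float64(357.0), np.float64(287.3551401869159), 107) [ 496.9 -186.2   70. ] (np.float64(301.9339622641509), np.float64(161.47169811320754), 106) [547.6 233.3  82. ]
side (np.float64(345.75298804780874), np.float64(277.66932270916334), 251) [ 496.1 -194.5   70. ] (np.float64(353.1020408163265), np.float64(179.3673469387755), 147) [546.7 229.6  82. ]
```

View pics/z.png

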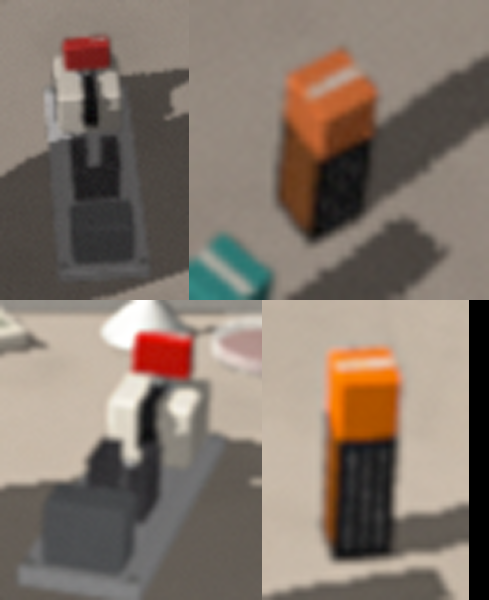

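```bash
python3 - <<'E'
from h import *
c=cam("scene"); d=cam("side")
ang=lambda a,b:np.degrees(np.arctan2(*(b-a)[1::-1])).round(1)
a,b=[onplane(c,p,82) for p in((354.7,285.8),(362.7,282))]; print("line",a,b,ang(a,b),(a+b)/2)
a,b=[onplane(d,((x-262)*65/300+325,(y-300)*65/300+255),82) for x,y in((335,369),(392,364))]; print("line side",a,b,ang(a,b))
a,b,e=[onplane(c,(x/3.158+275,y/3.158+145),12) for x,y in((60,270),(147,270),(48,92))]; print("plate NL NR FL",a,b,e,ang(a,b),ang(a,e))
for n,p in(("turq",(341,315)),("green",(372,357))): print(n,onplane(c,p,82))
# centre of bench from red knob mean and plate
E
```

```text
line [ 489.6853194  -187.68841936   82.        ] [ 509.87112171 -185.93175915   82.        ] 5.0 [ 499.77822055 -186.81008925   82.        ]
line side [ 487.43054549 -188.37176909   82.        ] [ 509.2984848  -184.79451073   82.        ] 9.3
plate NL NR FL [454.1557024  70.0999114  12.       ] [518.24358767  41.27105975  12.        ] [526.91625885 273.90022015  12.        ] -24.2 70.4
turq [ 431.21995044 -240.24742502   82.        ]
green [ 443.97346202 -347.23689666   82.        ]
```

Emit:
move_arm(increments=[120,0.02,0.023,0,0,0,-0.03,120,0.045,0.05,0,0,0,-0.06,120,0.07,0.078,0,0,0,-0.09,120,0.095,0.106,0,0,0,-0.12,120,0.12,0.134,0,0,0,-0.15,120,0.145,0.162,0,0,0,-0.18,120,0.17,0.19,0,0,0,-0.21,120,0.195,0.217,0,0,0,-0.24,120,0.215,0.24,0,0,0,-0.27,120,0.23,0.256,0,0,0,-0.29])

```text
clock: 0.93
tcp_pos: [442.8, -249.4, 218.5]
tcp_rot: [-3.141, 0.0, 0.105]
wrist_force: [0.4, -0.5, 0.3]
opening: 49.5
finger_force: 0.0
```

Emit:
move_arm(increments=[120,0.01,0.011,0,0,0,0,120,0.025,0.028,0,0,0,0,120,0.04,0.045,0,0,0,0,120,0.05,0.056,0,0,0,0,120,0.057,0.064,0,0,0,0,120,0.057,0.064,0,0,0,0,120,0.057,0.064,0,0,0,0,120,0.057,0.064,0,0,0,0,120,0.057,0.064,0,0,0,0,120,0.057,0.064,0,0,0,0])

```text
clock: 1.77
tcp_pos: [498.2, -188.3, 218.7]
tcp_rot: [3.142, 0.0, 0.104]
wrist_force: [0.1, 0.8, -0.0]
opening: 49.3
finger_force: 0.0
```

```bash
python3 - <<'E'
from h import *
print(manip.observe()["tcp_pos"],manip.observe()["tcp_rot"])
c,im=snap("wrist","w1"); K,R,t=c; print(K[0,0],-R.T@t,R[2])
hsv=cv2.cvtColor(im,cv2.COLOR_RGB2HSV)
m=cv2.inRange(hsv,(5,160,90),(17,255,255)); 
for k in cv2.findContours(m,0,2)[0]:
    if cv2.contourArea(k)>150:
        r=cv2.minAreaRect(k); print(r,onplane(c,r[0],82))
E
```

```text
[ 498.16325413 -188.2624789   218.67705513] [3.14155947e+00 2.63160445e-05 1.03833624e-01]
413.0463193558338 [ 573.55730836 -181.65321693  385.21411344] [-0.26786972 -0.02682716 -0.96308157]
((319.2076416015625, 221.81402587890625), (35.40599822998047, 30.337797164916992), 87.95458984375) [ 501.74975208 -185.71977871   82.        ]
```

View pics/w1.png

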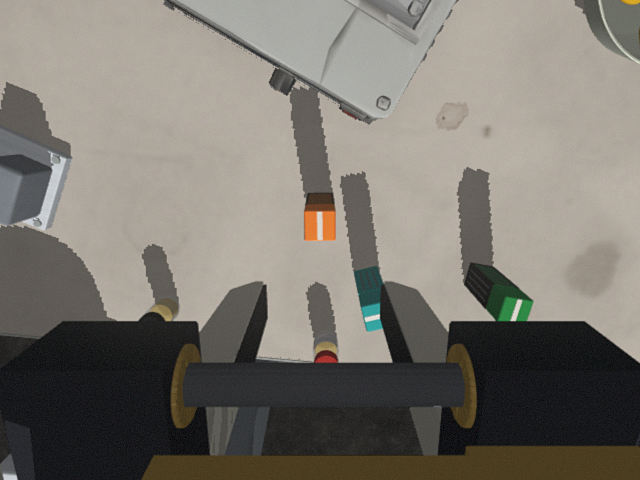

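The wrist view shows the amber cap's top square at about (320,223) with its white line vertical. Turquoise is at (373,318), green at (515,305), the vials at (326,352) and (160,312), and the bench's detector end is at (20,180).

```bash
python3 - <<'E'
from h import *
c=cam("wrist"); im=cv2.imread("pics/w1.png"); hsv=cv2.cvtColor(im,cv2.COLOR_BGR2HSV)
m=cv2.inRange(hsv[200:245,300:340],(0,0,200),(180,110,255)); k=max(cv2.findContours(m,0,2)[0],key=cv2.contourArea)
m2=cv2.inRange(hsv[200:245,300:340],(0,150,190),(20,255,255)); ys,xs=np.nonzero(m2); print(xs.min()+300,xs.max()+300,ys.min()+200,ys.max()+200)
vx,vy,x0,y0=cv2.fitLine(k,cv2.DIST_L2,0,.01,.01).ravel(); r=k.reshape(-1,2); print(r.min(0)+[300,200],r.max(0)+[300,200])
mid=(r.min(0)+r.max(0))/2+[300.,200]
s=np.array([vx,vy])*12
a,b=onplane(c,mid-s,82),onplane(c,mid+s,82); print((a+b)/2,np.degrees(np.arctan2(*(a-b)[1::-1])))
E
```

```text
304 334 211 240
[317 212] [322 239]
[ 498.92877194 -186.14946144   82.        ] -176.33592068358774
```

Emit:
move_arm(increments=[120,0.001,0.002,-0.02,0,0,-0.02,120,0.001,0.002,-0.045,0,0,-0.02,120,0.001,0.002,-0.07,0,0,-0.02,120,0.001,0.002,-0.095,0,0,-0.02,120,0.001,0.002,-0.12,0,0,-0.02,120,0.001,0.002,-0.14,0,0,-0.02,120,0.001,0.002,-0.155,0,0,-0.02,120,0.001,0.002,-0.165,0,0,-0.02,120,0.001,0.002,-0.172,0,0,-0.02,120,0.001,0.002,-0.172,0,0,-0.02])

```text
clock: 2.65
tcp_pos: [499.1, -185.6, 45.8]
tcp_rot: [-3.141, 0.001, 0.085]
wrist_force: [0.1, 0.8, -0.1]
opening: 49.1
finger_force: 0.0
```

Emit:
move_arm(increments=[120,0,0,0,0,0,0,150,0,0,0,0,0,0,200,0,0,0,0,0,0,255,0,0,0,0,0,0,255,0,0,0,0,0,0,255,0,0,0,0,0,0,255,0,0,0,0,0,0,255,0,0,0,0,0,0,255,0,0,0,0,0,0,255,0,0,0,0,0,0])

```text
clock: 3.48
tcp_pos: [499.8, -185.7, 47.0]
tcp_rot: [3.141, -0.0, 0.085]
wrist_force: [-0.7, 0.4, 6.5]
opening: 23.5
finger_force: 29.9
```

Emit:
move_arm(increments=[255,0,0,0.005,0,0,0,255,0,0,0.02,0,0,0,255,0,0,0.045,0,0,0,255,0,0,0.07,0,0,0,255,0,0.005,0.1,0,0,0.05,255,0,0.015,0.125,0,0,0.12,255,0,0.03,0.145,0,0,0.2,255,0,0.05,0.16,0,0,0.29,255,0,0.07,0.17,0,0,0.38,255,0,0.095,0.17,0,0,0.47])

```text
clock: 4.32
tcp_pos: [500.2, -90.4, 218.9]
tcp_rot: [3.139, -0.002, 0.558]
wrist_force: [0.6, -0.9, -0.2]
opening: 23.6
finger_force: 29.9
```

Emit:
move_arm(increments=[255,0,0.025,0,0,0,0.09,255,0,0.05,0,0,0,0.18,255,0,0.08,0,0,0,0.27,255,0,0.11,0,0,0,0.36,255,0.005,0.14,0,0,0,0.45,255,0.01,0.17,0,0,0,0.53,255,0.012,0.2,0,0,0,0.59,255,0.015,0.22,0,0,0,0.63,255,0.015,0.235,0,0,0,0.635,255,0.015,0.238,0,0,0,0.635])

```text
clock: 5.15
tcp_pos: [514.2, 149.3, 216.5]
tcp_rot: [-3.141, -0.0, 1.192]
wrist_force: [0.8, 0.6, -0.6]
opening: 23.5
finger_force: 29.9
```

```bash
python3 - <<'E'
from h import *
o=manip.observe(); print(o["tcp_pos"],o["tcp_rot"],o["opening"],o["joints"])
c,im=snap("wrist","w2"); K,R,t=c; print(-R.T@t,R[2])
E
```

```text
[514.22701918 149.26903424 216.53869827] [-3.14108097e+00 -9.75883974e-05  1.19206316e+00] 23.522235929750828 [1.95375274e-01 3.26809176e-01 1.69142923e+00 3.99052330e-04
 1.12373093e+00 5.73935828e-01]
[543.02885919 217.49393506 383.10292089] [-0.10016215 -0.24876742 -0.96337029]
```

View pics/w2.png

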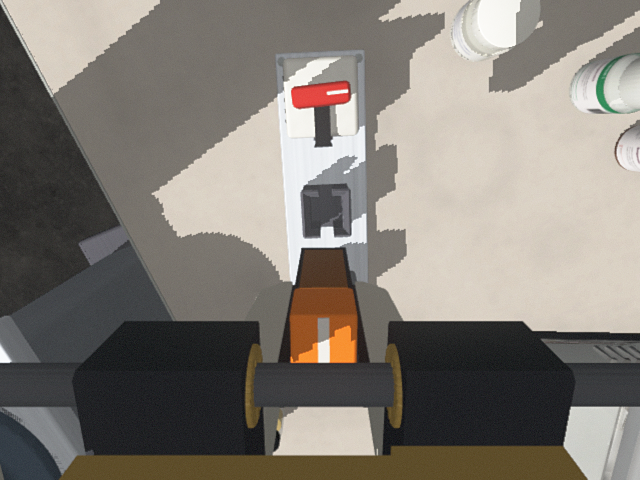

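The wrist view shows the held cell (bottom edge around (325,250)), the dark socket at x 302–351, y 184–238, the knob bar at (321,95), and the far plate corners at (278,53) and (363,52).

```bash
python3 - <<'E'
from h import *
c=cam("wrist"); im=cv2.imread("pics/w2.png"); g=cv2.cvtColor(im,cv2.COLOR_BGR2GRAY); hsv=cv2.cvtColor(im,cv2.COLOR_BGR2HSV)
m=np.zeros_like(g); m[176:244,292:362]=(g[176:244,292:362]<105)*255
m=cv2.morphologyEx(m,cv2.MORPH_OPEN,np.ones((3,3)))
k=max(cv2.findContours(m,0,2)[0],key=cv2.contourArea); h=cv2.convexHull(k)
ap=cv2.approxPolyDP(h,4,True).reshape(-1,2); print(ap.tolist(),cv2.boundingRect(k))
P=np.array([onplane(c,p,48)[:2] for p in h.reshape(-1,2)],np.float32); r=cv2.minAreaRect(P); print("socket z48",r)
P=np.array([onplane(c,p,48)[:2] for p in ap]); print(P.round(1).tolist())
# plate edges
for x0,x1,sgn in((270,300,1),(355,375,-1)):
    pts=[]
    for y in range(60,240,4):
        row=g[y,x0:x1].astype(int); d=np.abs(np.diff(cv2.GaussianBlur(g,(3,3),0)[y,x0:x1].astype(int))); i=d.argmax()
        if d[i]>12: pts.append((x0+i+.5,y))
    Q=np.array([onplane(c,p,12)[:2] for p in pts],np.float32)
    vx,vy,a,b=cv2.fitLine(Q,cv2.DIST_HUBER,0,.01,.01).ravel(); print("edge",len(pts),np.degrees(np.arctan2(vy,vx)),(a,b))
a,b=onplane(c,(278,53),12),onplane(c,(363.5,52),12); print(a,b,np.degrees(np.arctan2(*(b-a)[1::-1])),np.linalg.norm(a-b))
m=cv2.inRange(hsv,(0,170,120),(4,255,255)); m[:70]=0;m[115:]=0
k=max(cv2.findContours(m,0,2)[0],key=cv2.contourArea); P=np.array([onplane(c,p,92)[:2] for p in k.reshape(-1,2)],np.float32); print("knob z92",cv2.minAreaRect(P),cv2.boundingRect(k))
m=cv2.inRange(hsv[285:365,280:365],(3,120,60),(20,255,255)); print(cv2.boundingRect(m))
# held-cell expected bottom corners
o=manip.observe(); y=o["tcp_rot"][2]; t=o["tcp_pos"]
u=np.array([np.cos(y),np.sin(y)]);v=np.array([-u[1],u[0]])
for dz in(-47,35):
  print(dz,[proj(c,[*(t[:2]+12*(i*u+j*v)),t[2]+dz]).round(0).tolist() for i,j in((1,1),(1,-1),(-1,-1),(-1,1))])
E
```

```text
[[346, 184], [347, 234], [305, 236], [304, 186]] (302, 184, 47, 53)
socket z48 ((519.0213623046875, 151.76788330078125), (43.248504638671875, 37.61112976074219), 70.51978302001953)
[[542.3, 165.8], [528.1, 126.2], [494.6, 137.7], [510.0, 177.0]]
edge 43 68.7167 (np.float32(493.79016), np.float32(191.60504))
edge 31 73.06013 (np.float32(563.95197), np.float32(176.18602))
[528.71985804 282.8423685   12.        ] [594.79835036 257.25641828  12.        ] -21.16667324134013 70.85907138298393
knob z92 ((547.8816528320312, 234.60716247558594), (13.400344848632812, 38.209598541259766), 74.9195785522461) (292, 81, 58, 27)
(9, 0, 69, 78)
-47 [[299.0, 243.0], [343.0, 243.0], [343.0, 285.0], [299.0, 285.0]]
35 [[285.0, 309.0], [354.0, 309.0], [353.0, 370.0], [286.0, 370.0]]
```

Emit:
move_arm(increments=[255,0,0.001,-0.01,0,0,0.02,255,0.001,0.002,-0.025,0,0,0.02,255,0.0015,0.004,-0.04,0,0,0.02,255,0.0015,0.004,-0.06,0,0,0.02,255,0.0015,0.004,-0.08,0,0,0.02,255,0.0015,0.004,-0.095,0,0,0.02,255,0.0015,0.004,-0.106,0,0,0.02,255,0.0015,0.004,-0.111,0,0,0.02,255,0.0015,0.004,-0.111,0,0,0.02,255,0.0015,0.004,-0.111,0,0,0.02])

```text
clock: 6.03
tcp_pos: [516.3, 151.0, 106.0]
tcp_rot: [3.141, -0.0, 1.21]
wrist_force: [-1.0, 0.5, -1.0]
opening: 23.6
finger_force: 29.9
```

```bash
python3 - <<'E'
from h import *
o=manip.observe(); print(o["tcp_pos"],o["tcp_rot"],o["opening"],o["wrist_force"])
c,im=snap("wrist","w3"); d,jm=snap("side","d3"); e,km=snap("scene","s3")
p=o["tcp_pos"]; 
y=o["tcp_rot"][2]; u=np.array([np.cos(y),np.sin(y)]);v=np.array([-u[1],u[0]])
print([proj(c,[*(p[:2]+12*(i*u+j*v)),p[2]-47]).round(0).tolist() for i,j in((1,1),(1,-1),(-1,-1),(-1,1))])
A=cv2.resize(im[60:360,200:450,::-1],(500,600))
B=[]
for x,q in((d,jm),(e,km)):
    a,b=proj(x,[516,150,70]).astype(int); B.append(cv2.resize(q[b-35:b+35,a-35:a+35,::-1],(300,300),interpolation=cv2.INTER_CUBIC)); print(a-35,b-35)
cv2.imwrite("pics/m3.png",np.hstack([A,np.vstack(B)]))
E
```

```text
[516.33451692 151.00700716 105.99270365] [ 3.14124971e+00 -1.73996130e-04  1.20950629e+00] 23.614185008937678 [-1.01126243  0.45430395 -1.0456401 ]
[[299.0, 243.0], [343.0, 243.0], [343.0, 285.0], [299.0, 285.0]]
307 162
268 152
```

View pics/m3.png

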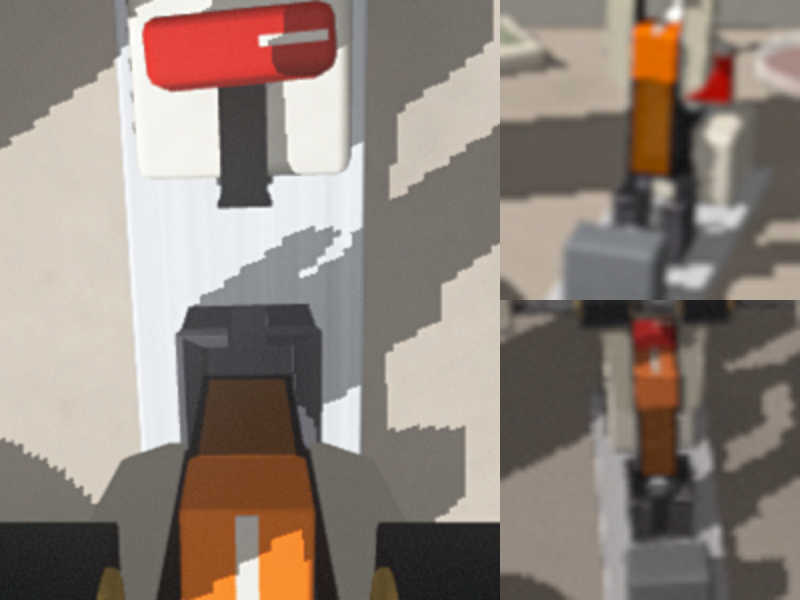

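The view shows the cell laterally centred over the socket: cell bottom edge at 203–298 in the crop, socket 178–321. In the travel direction I need numbers.

```bash
python3 - <<'E'
from h import *
c=cam("wrist"); o=manip.observe(); p=o["tcp_pos"]; y=o["tcp_rot"][2]; print(p,y)
K,R,t=c; u=np.array([np.cos(y),np.sin(y)]); v=np.array([-u[1],u[0]])
f=lambda cc,px,z,b:(lambda q:(round(float(q@u),1),round(float(q@v),1)))(onplane(cc,np.array(px)-b,z)[:2]-p[:2])
for b in((0,0),(4.2,5.5)):
    print("bias",b,"w3 cellfront",f(c,(325.2,248.5),p[2]-47,b),"farrim z48",f(c,(324.8,212.5),48,b),"z42",f(c,(324.8,212.5),42,b))
    # w2 camera: same wrist, at pose (514.23,149.27,216.54,yaw1.192)
    a=1.192-y; Rz=np.array([[np.cos(a),-np.sin(a),0],[np.sin(a),np.cos(a),0],[0,0,1]])
    C3=-R.T@t; C2=np.array([514.23,149.27,216.54])+Rz@(C3-p); R2=R@Rz.T; c2=(K,R2,-R2@C2)
    for z in(42,48): print("w2",z,"far",f(c2,(325.5,184),z,b),"near",f(c2,(325.5,237.5),z,b))
    print("knob z92",f(c2,(321,94.5),87,b))
E
```

```text
[516.54707189 151.33117304 106.48545457] 1.2098407334501222
bias (0, 0) w3 cellfront (8.9, -2.4) farrim z48 (26.3, -2.2) z42 (25.0, -2.3)
w2 42 far (23.0, -2.3) near (-22.9, -1.6)
w2 48 far (23.8, -2.3) near (-21.2, -1.5)
knob z92 (90.2, -0.2)
bias (4.2, 5.5) w3 cellfront (12.0, -0.1) farrim z48 (29.4, 0.1) z42 (28.2, 0.1)
w2 42 far (27.6, 1.0) near (-18.0, 1.9)
w2 48 far (28.4, 1.0) near (-16.4, 1.9)
knob z92 (93.8, 2.6)
```

```bash
python3 - <<'E'
from h import *
im=cv2.imread("pics/w3.png")
cv2.imwrite("pics/z3.png",cv2.resize(im[205:290,280:370],(720,680)[0:1]+(600,) if 0 else (635,600),interpolation=cv2.INTER_CUBIC))
c=cam("wrist"); o=manip.observe(); p=o["tcp_pos"]; y=o["tcp_rot"][2]; u=np.array([np.cos(y),np.sin(y)])
for b in((0,0),(4.2,5.5)):
    for v,z in((248.5,59),(212.5,12),(226,48),(224,48),(228,48)): print(b,v,z,((onplane(c,np.array((325,v))-b,z)[:2]-p[:2])@u).round(1))
E
```

```text
(0, 0) 248.5 59 8.7
(0, 0) 212.5 12 18.7
(0, 0) 226 48 18.6
(0, 0) 224 48 19.7
(0, 0) 228 48 17.4
(4.2, 5.5) 248.5 59 11.8
(4.2, 5.5) 212.5 12 22.3
(4.2, 5.5) 226 48 21.7
(4.2, 5.5) 224 48 22.9
(4.2, 5.5) 228 48 20.6
```

View pics/z3.png

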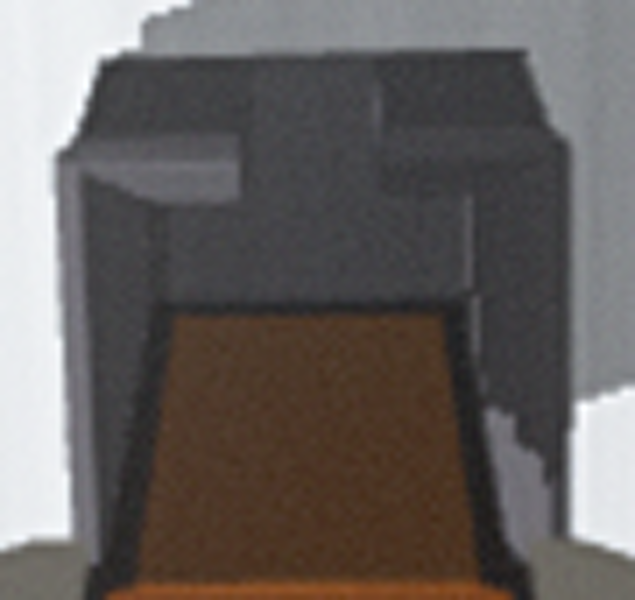

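Emit:
move_arm(increments=[255,0.001,0.0026,0,0,0,0,255,0.001,0.0026,-0.003,0,0,0,255,0.001,0.0026,-0.007,0,0,0,255,0.001,0.0026,-0.011,0,0,0,255,0.001,0.0026,-0.015,0,0,0,255,0.001,0.0026,-0.018,0,0,0,255,0.001,0.0026,-0.02,0,0,0,255,0.001,0.0026,-0.022,0,0,0,255,0.001,0.0026,-0.024,0,0,0,255,0.001,0.0026,-0.024,0,0,0])

```text
clock: 7.02
tcp_pos: [516.9, 153.9, 81.3]
tcp_rot: [-3.141, 0.0, 1.21]
wrist_force: [-0.2, -0.3, -0.9]
opening: 23.9
finger_force: 29.9
```

Emit:
move_arm(increments=[255,0,0,-0.001,0,0,0,255,0,0,-0.002,0,0,0,255,0,0,-0.003,0,0,0,255,0,0,-0.004,0,0,0,255,0,0,-0.005,0,0,0,255,0,0,-0.006,0,0,0,255,0,0,-0.007,0,0,0,255,0,0,-0.008,0,0,0,255,0,0,-0.008,0,0,0,255,0,0,-0.008,0,0,0])

```text
clock: 7.85
tcp_pos: [517.0, 153.9, 73.6]
tcp_rot: [-3.142, 0.0, 1.21]
wrist_force: [0.7, 0.7, -0.6]
opening: 24.1
finger_force: 29.9
```

Emit:
move_arm(increments=[255,0,0,-0.002,0,0,0,255,0,0,-0.004,0,0,0,255,0,0,-0.006,0,0,0,255,0,0,-0.008,0,0,0,255,0,0,-0.009,0,0,0,255,0,0,-0.01,0,0,0,255,0,0,-0.011,0,0,0,255,0,0,-0.012,0,0,0,255,0,0,-0.0125,0,0,0,255,0,0,-0.0125,0,0,0])

```text
clock: 8.68
tcp_pos: [517.1, 153.9, 61.1]
tcp_rot: [-3.142, 0.0, 1.21]
wrist_force: [0.1, 0.2, -0.9]
opening: 24.1
finger_force: 29.9
```

Emit:
move_arm(increments=[255,0,0,-0.0003,0,0,0,255,0,0,-0.0006,0,0,0,255,0,0,-0.0009,0,0,0,255,0,0,-0.0012,0,0,0,255,0,0,-0.0015,0,0,0,255,0,0,-0.0015,0,0,0,255,0,0,-0.0015,0,0,0,255,0,0,-0.0015,0,0,0,255,0,0,-0.0015,0,0,0,255,0,0,-0.0015,0,0,0])

```text
clock: 9.52
tcp_pos: [517.2, 154.0, 60.9]
tcp_rot: [3.141, -0.0, 1.21]
wrist_force: [-5.5, -1.7, 17.0]
opening: 23.8
finger_force: 30.0
```

Emit:
move_arm(increments=[200,0,0,0.001,0,0,0,160,0,0,0.001,0,0,0,130,0,0,0.001,0,0,0,130,0,0,0.001,0,0,0,130,0,0,0.001,0,0,0,130,0,0,0.001,0,0,0,130,0,0,0.01,0,0,0,130,0,0,0.025,0,0,0,130,0,0,0.045,0,0,0,130,0,0,0.07,0,0,0])

```text
clock: 10.35
tcp_pos: [516.4, 153.8, 130.1]
tcp_rot: [-3.14, 0.001, 1.21]
wrist_force: [0.2, -0.0, 0.5]
opening: 45.6
finger_force: 0.0
```

Emit:
move_arm(increments=[130,0,0,0.03,0,0,0,130,0,0,0.06,0,0,0,130,0,0,0.085,0,0,0,130,0,0,0.1,0,0,0,130,0,0,0.1,0,0,0,130,0,0,0.1,0,0,0,130,0,0,0.1,0,0,0,130,0,0,0.1,0,0,0,130,0,0,0.1,0,0,0,130,0,0,0.1,0,0,0])

```text
clock: 11.18
tcp_pos: [516.8, 153.9, 228.8]
tcp_rot: [-3.14, 0.001, 1.21]
wrist_force: [-0.1, -0.3, -0.4]
opening: 45.4
finger_force: 0.0
```

```bash
python3 - <<'E'
from h import *
o=manip.observe(); p=o["tcp_pos"]; print(p,o["tcp_rot"],o["opening"])
c,im=snap("wrist","w4"); y=o["tcp_rot"][2]; u=np.array([np.cos(y),np.sin(y)]); v=np.array([-u[1],u[0]])
hsv=cv2.cvtColor(im,cv2.COLOR_RGB2HSV); b=np.array((4.2,5.5))
for n,lo,hi,z in(("orange",(5,150,90),(17,255,255),96),("red",(0,170,90),(4,255,255),92)):
    k=max(cv2.findContours(cv2.inRange(hsv,lo,hi),0,2)[0],key=cv2.contourArea); print(n,cv2.boundingRect(k))
    P=np.array([onplane(c,q-b,z)[:2] for q in k.reshape(-1,2)],np.float32); r=cv2.minAreaRect(P); print(r,"seat-rel",(np.array(r[0])-[517.1,153.9])@u,(np.array(r[0])-[517.1,153.9])@v)
E
```

```text
[516.77873887 153.88421036 228.83565757] [-3.14033490e+00  7.44736237e-04  1.20980372e+00] 45.36180923546271
orange (308, 207, 32, 36)
((516.9048461914062, 159.4591522216797), (26.64680290222168, 23.236366271972656), 69.30814361572266) seat-rel 5.1319175608837675 2.14608494265898
red (295, 91, 55, 24)
((546.4177856445312, 240.04244995117188), (13.125090599060059, 38.10185623168945), 75.24893188476562) seat-rel 90.94541510371896 2.9976174374123286
```

View pics/w4.png

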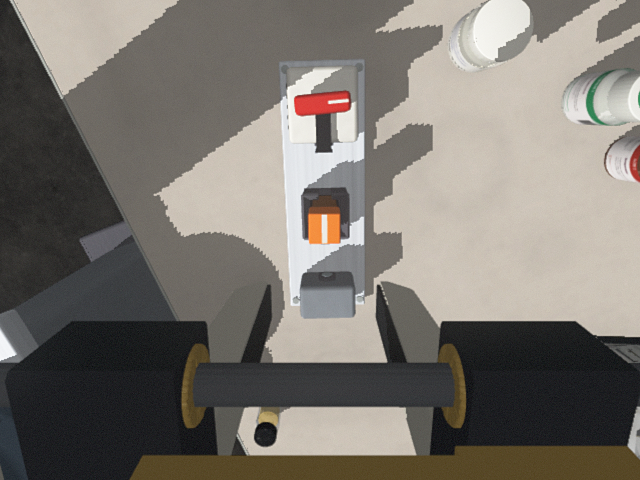

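The wrist view shows the cell down in the socket at (323,222) with its white line along the bench, and the knob bar at (322,103), about 5° from square. Next I hover over the knob.

Emit:
move_arm(increments=[130,0.003,0.008,0,0,0,-0.1,130,0.007,0.018,0,0,0,-0.21,130,0.011,0.028,0,0,0,-0.33,130,0.015,0.038,0,0,0,-0.45,130,0.018,0.048,0,0,0,-0.57,130,0.021,0.058,0,0,0,-0.69,130,0.024,0.066,0,0,0,-0.81,130,0.027,0.074,0,0,0,-0.93,130,0.03,0.08,0,0,0,-1.05,130,0.032,0.085,0,0,0,-1.17])

```text
clock: 12.07
tcp_pos: [549.2, 239.4, 229.2]
tcp_rot: [3.141, 0.001, 0.034]
wrist_force: [1.0, -0.2, 0.6]
opening: 45.4
finger_force: 0.0
```

Emit:
move_arm(increments=[130,0,0,-0.01,0,0,-0.11,130,0,0,-0.025,0,0,-0.21,130,0,0,-0.04,0,0,-0.3,130,0,0,-0.05,0,0,-0.3,130,0,0,-0.06,0,0,-0.3,130,0,0,-0.06,0,0,-0.3,130,0,0,-0.06,0,0,-0.3,130,0,0,-0.06,0,0,-0.3,130,0,0,-0.06,0,0,-0.3,130,0,0,-0.06,0,0,-0.3])

```text
clock: 12.9
tcp_pos: [549.4, 239.0, 170.3]
tcp_rot: [-3.141, -0.001, -0.26]
wrist_force: [0.7, -0.3, -0.2]
opening: 45.5
finger_force: 0.0
```

```bash
python3 - <<'E'
from h import *
o=manip.observe(); p=o["tcp_pos"]; print(p,o["tcp_rot"],o["opening"],o["joints"])
c,im=snap("wrist","w5"); y=o["tcp_rot"][2]; u=np.array([np.cos(y),np.sin(y)]); v=np.array([-u[1],u[0]])
hsv=cv2.cvtColor(im,cv2.COLOR_RGB2HSV)
k=max(cv2.findContours(cv2.inRange(hsv,(0,170,90),(4,255,255)),0,2)[0],key=cv2.contourArea); print(cv2.boundingRect(k))
for b in((0,0),(2,2)):
    P=np.array([onplane(c,q-np.array(b),92)[:2] for q in k.reshape(-1,2)],np.float32); r=cv2.minAreaRect(P); d=np.array(r[0])-p[:2]; print(r,d@u,d@v)
E
```

```text
[549.36888187 239.03755103 170.3306171 ] [-3.14095621e+00 -9.48371062e-04 -2.59659287e-01] 45.487094313874195 [ 3.32713952e-01  4.89579111e-01  1.56827531e+00 -1.70185765e-06
  1.08259610e+00  2.16317006e+00]
(318, 222, 22, 58)
((547.8292236328125, 235.65390014648438), (12.890287399291992, 37.080535888671875), 74.8917236328125) -0.6192883856317372 -3.6655317075288076
((549.4066162109375, 236.52159118652344), (12.873063087463379, 36.99028015136719), 74.81717681884766) 0.6824452881654174 -2.42193027258654
```

View pics/w5.png

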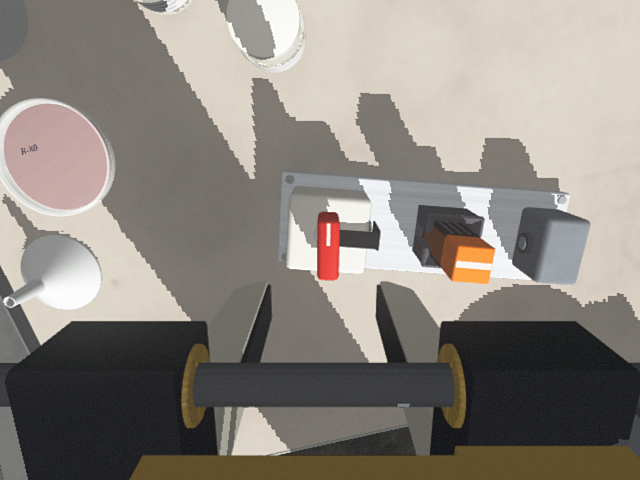

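The knob bar stands at (328,245) between the fingers (centre about 324) and parallel to the pads. The cell at (465,250) stands upright in its socket. I descend and grip.

Emit:
move_arm(increments=[130,0,-0.001,-0.015,0,0,0,130,0,-0.001,-0.035,0,0,0,130,0,-0.001,-0.055,0,0,0,130,0,-0.001,-0.073,0,0,0,130,0,-0.001,-0.088,0,0,0,130,0,-0.001,-0.097,0,0,0,130,0,-0.001,-0.103,0,0,0,130,0,-0.001,-0.103,0,0,0,130,0,-0.001,-0.103,0,0,0,130,0,-0.001,-0.103,0,0,0])

```text
clock: 13.78
tcp_pos: [549.6, 238.1, 67.6]
tcp_rot: [-3.141, -0.001, -0.26]
wrist_force: [1.0, -0.3, 0.7]
opening: 45.7
finger_force: 0.0
```

Emit:
move_arm(increments=[150,0,0,0,0,0,0,180,0,0,0,0,0,0,210,0,0,0,0,0,0,240,0,0,0,0,0,0,255,0,0,0,0,0,0,255,0,0,0,0,0,0,255,0,0,0,0,0,0,255,0,0,0,0,0,0,255,0,0,0,0,0,0,255,0,0,0,0,0,0])

```text
clock: 14.62
tcp_pos: [548.8, 236.9, 66.7]
tcp_rot: [3.14, 0.001, -0.26]
wrist_force: [-2.0, -7.6, 4.3]
opening: 14.1
finger_force: 30.0
```

Emit:
move_arm(increments=[255,-0.0005,-0.001,0,0,0,0,255,-0.0005,-0.001,0.0004,0,0,0.05,255,-0.0005,-0.001,0.001,0,0,0.12,255,-0.0005,-0.001,0.0015,0,0,0.19,255,-0.0005,-0.001,0.0021,0,0,0.26,255,-0.0005,-0.001,0.0026,0,0,0.33,255,-0.0005,-0.001,0.0032,0,0,0.4,255,-0.0005,-0.001,0.0038,0,0,0.47,255,-0.0005,-0.001,0.0043,0,0,0.54,255,-0.0005,-0.001,0.0048,0,0,0.6])

```text
clock: 15.45
tcp_pos: [548.7, 237.2, 71.6]
tcp_rot: [-3.141, -0.001, 0.343]
wrist_force: [-0.7, 1.6, 1.7]
opening: 14.0
finger_force: 30.0
```

Emit:
move_arm(increments=[255,0,0,0.0006,0,0,0.07,255,0,0,0.0011,0,0,0.14,255,0,0,0.0017,0,0,0.21,255,0,0,0.0022,0,0,0.28,255,0,0,0.0028,0,0,0.35,255,0,0,0.0034,0,0,0.42,255,0,0,0.004,0,0,0.5,255,0,0,0.0046,0,0,0.58,255,0,0,0.0053,0,0,0.66,255,0,0,0.006,0,0,0.74])

```text
clock: 16.28
tcp_pos: [548.0, 237.9, 77.5]
tcp_rot: [-3.14, -0.001, 1.083]
wrist_force: [-3.6, 5.3, 2.0]
opening: 13.8
finger_force: 30.0
```

```bash
python3 - <<'E'
from h import *
o=manip.observe(); print(o["tcp_pos"],o["tcp_rot"],o["moment"],o["wrist_force"])
E
```

```text
[548.03340887 237.88823263  77.54504004] [-3.14016335e+00 -8.78224569e-04  1.08343087e+00] [ 1.1173256   0.63630912 -0.11905438] [-3.60173029  5.32771318  1.96682974]
```

Emit:
move_arm(increments=[255,0,0,0.0002,0,0,0.02,255,0,0,0.0004,0,0,0.05,255,0,0,0.0004,0,0,0.05,255,0,0,0.0004,0,0,0.05,210,0,0,0.0004,0,0,0.05,170,0,0,0.0004,0,0,0.05,130,0,0,0.0004,0,0,0.05,130,0,0,0.0004,0,0,0.05,130,0,0,0.0004,0,0,0.05,130,0,0,0.0004,0,0,0.05])

```text
clock: 17.12
tcp_pos: [548.6, 236.8, 77.8]
tcp_rot: [3.142, 0.0, 1.13]
wrist_force: [-0.2, -0.2, -0.9]
opening: 44.2
finger_force: 0.0
```

Emit:
move_arm(increments=[130,0,0,0.005,0,0,0,130,0,0,0.02,0,0,0,130,0,0,0.045,0,0,0,130,0,0,0.07,0,0,0,130,0,0,0.1,0,0,0,130,0,0,0.12,0,0,0,130,-0.02,-0.04,0.14,0,0,0,130,-0.03,-0.07,0.15,0,0,0,130,-0.035,-0.09,0.15,0,0,0,130,-0.035,-0.09,0.15,0,0,0])

```text
clock: 17.95
tcp_pos: [513.0, 144.1, 229.3]
tcp_rot: [3.14, -0.0, 1.128]
wrist_force: [0.5, 0.4, 0.7]
opening: 45.5
finger_force: 0.0
```

```bash
python3 - <<'E'
from h import *
o=manip.observe(); print(o["tcp_pos"],o["tcp_rot"],o["opening"],o["wrist_force"])
c,im=snap("wrist","w6")
hsv=cv2.cvtColor(im,cv2.COLOR_RGB2HSV)
k=max([k for k in cv2.findContours(cv2.inRange(hsv,(0,170,90),(4,255,255)),0,2)[0] if 250<k[0,0,0]<400],key=cv2.contourArea)
r=cv2.minAreaRect(np.array([onplane(c,q,104)[:2] for q in k.reshape(-1,2)],np.float32)); print(r)
E
```

```text
[512.97348699 144.12106987 229.31504987] [ 3.13995404e+00 -3.67584588e-04  1.12755197e+00] 45.52582103360178 [0.52345254 0.44036953 0.66484141]
((547.7053833007812, 235.78623962402344), (38.832618713378906, 11.944345474243164), 64.37611389160156)
```

View pics/w6.png

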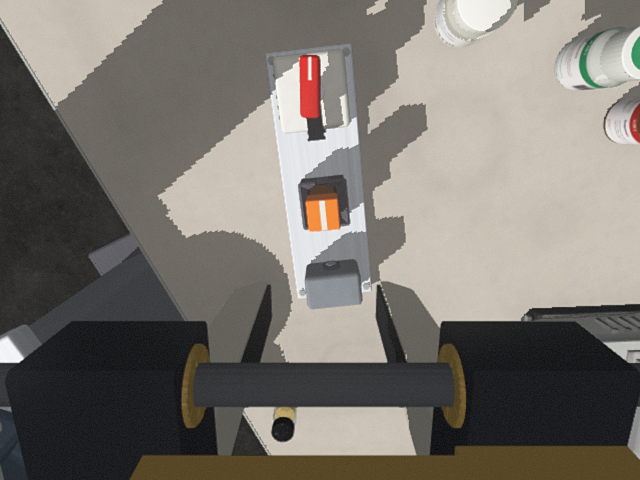

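The view shows the bar at (311,85), about 85° (1.48 rad) from the bench's x, and the cell still seated at (322,210). Handing in.

```bash
python3 -c "
from station import manip
print(manip.job_done())"
```

```text
the job is handed in; nothing more can be done
None
```

The amber cell is standing in the socket with its clear faces along the light path, the knob reads about 1.48 rad open in the last picture, and the job is handed in; the hand-in gave no verdict.

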